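Index the scanning turntable with its drop pin

ROBOT

A 6-joint arm with a two-finger parallel gripper is mounted at the origin on the work surface. World frame = base frame: x ahead of the robot, y to its left, z up, the work surface at z = 0. Lengths are in m, angles in rad, forces in N, time in s.
With the tool pointing down it reaches from about 0.3 to 1 m from the base axis. Payload 5.1 kg.
Tool frame: the origin (TCP) lies midway between the tips of the shut fingers; the grasp point (between the pads) lies bot.grip_depth behind it (bot.grip_depth is the distance from the TCP to the grasp point, in m); z points along the fingers, y is the direction in which the jaws open and shut (so a half turn about z gives the same grasp; the last joint's range is limited). The gripper opens to 95 mm and grips with 3 to 60 N. Pads are 20 mm wide; open, the fingers measure 119 mm over their backs; the gripper's body (75 mm by 180 mm) begins 59 mm behind the grasp point.
Start: joints at [-1.212, 0.124, 1.65, -0, 1.367, -0.083], TCP at [0.278, -0.588, 0.193] pointing down, gripper open.
Joint ranges: [-2.61, 2.61], [-1.02, 2.33], [0.03, 2.71], [-1.35, 4.49], [0.32, 2.68], [-2.91, 2.91]. Speed limits (rad/s): [2.57, 2.57, 3.14, 3.14, 3.14, 3.14].

INTERFACE

Orientations are given as [roll, pitch, yaw] about the fixed x, y, z axes, in that order (R = Rz(yaw) Ry(pitch) Rx(roll)).
In Python, from plant import bot, kin, capture, calibration, monitor gives the robot as it stands. Calls block until the motion is done:
- bot.move_pose(position, orientation): joint-space move of the TCP to a pose.
- bot.move_linear(position, orientation=None, feed=0.15, threshold=None): straight line of the TCP; orientation=None keeps the orientation; feed is the mean speed in m/s. With threshold (N) it stops when the force on the tool has changed by that much, and returns True; else False.
- bot.set_joints(angles): joint-space move.
- bot.set_gripper(opening, f_grip=None): finger opening in m; f_grip is the grip in N (None keeps the last); returns when the fingers have stopped.
- bot.dwell(seconds).
- kin.solve_ik(position, orientation): joint angles nearest the present ones, or None.
- capture(name): name is "scene" or "top" or "wrist"; returns the picture (480x640x3 uint8, red, green, blue); there is no depth.
- calibration(name): a dict with "fx", "fy", "cx", "cy" (pixels), "view" (4x4, takes a point from world to camera coordinates). Camera axes: x right, y down, z forward; pixel columns grow to the right and rows downward; lengths in m; the calibration is good to about 2 mm. A picture is of the moment at which its call begins: read the wrist's pose just before it. calibration takes no time and is no camera call; for the wrist camera it gives the pose at the moment of the call.
A pose or a line that the arm cannot do raises bot.MotionError and nothing moves.
- bot.sign_off(): hands the job in, once; it reports no verdict.
Readings, each from a call of its own:
- monitor.get_clock(): time.
- monitor.get_joint_positions(): joint angles.
- monitor.get_joint_vel(): joint speeds.
- monitor.get_joint_efforts(): joint torques, N m.
- monitor.get_ee_pos(): TCP position.
- monitor.get_tcp_rot(): TCP orientation.
- monitor.get_force(): force on the tool from outside, world axes, zero at the start.
- monitor.get_moment(): the same for the moment, N m.
- monitor.get_grip_width(): finger opening in m.
Only numpy, scipy, OpenCV 4.12 (cv2) and the standard library are available. Lean on these libraries where they do the work, as an engineer would, in place of code of your own. Each camera call takes 0.05 s, during which the arm holds its last target.

TASK

Take the index pin from its holder, stand it in the guide hole of the turntable and let go, so that it rides on the ring below beside its index hole. Then turn the table by pushing its upright pegs or rim (the hole lies a part-turn away, reached by turning clockwise seen from above) until the pin drops fully home and locks the table; feel for the lock and push gently, never with more than 25 N. The little printed figure must stay standing on the middle of the table, and the glue bottle, screwdriver, cutters and mouse must be left where they are.

Things in the scene. Friction and masses are not known exactly. Their poses are not given: they have to be found in the camera images.
- stage: Fixed frame of the turntable: black base with a grey guide bracket. Origin on the desk on the table's vertical axis; z up; its -x points from the axis to the guide. The guide block (42 x 42 mm) is centred 85 mm from the axis and spans heights 46 to 75 mm; its pillar stands 142 to 164 mm from the axis, 42 mm wide, 75 mm high.
- guide_mouth (a point): Centre of the top of the guide block's vertical through hole, 75 mm above the desk. The hole is 16 mm in diameter with a 4 mm chamfer at the mouth. Its frame is parallel to stage.
- pin_grip (a point): Centre of the head of the steel index pin (about 110 g), z up along the pin. Shaft 14 mm diameter, 56 mm long, 3 mm foot chamfer; head a cylinder 26 mm diameter, 26 mm high. This point is 69 mm above the foot. Heights of this point above the desk: in its holder at the start 79 mm; riding on the ring in the guide 104 mm; fully home, head resting on the guide block, 88 mm.
- turntable (a joint): Table angle, positive counter-clockwise from above, stops at +-1.25 rad, about 0.15 N m of friction, stays where left. Starts between 0.55 and 1.05. The index hole comes under the guide at an unknown value between -0.12 and 0.12 (the ring is clamped at an unknown setting): turn clockwise (decreasing) until the pin drops 16 mm into it and blocks the table.
- peg_right (a point): Top centre of one of three equal upright steel pegs on the table's flange: 14 mm diameter, 122 mm from the axis, top 85 mm above the desk. The flange (131 mm radius, top at 14 mm) and the ring (top at 35 mm) lie below, so push the peg between heights 42 and 85 mm. At joint 0 it lies in the stage's -y direction.
- peg_far (a point): Same, top centre of the peg that lies in the stage's +x direction (opposite the guide) at joint 0.
- peg_left (a point): Same, top centre of the peg that lies in the stage's +y direction at joint 0.
- table_top (a point): Centre of the top of the white platter (116 mm diameter), on the table's axis, 43 mm above the desk; turns with the table. Around the platter, turning with it, lies the flat grey ring on which the pin rides: 65 to 105 mm from the axis, top 35 mm above the desk, with a single index hole of 17 mm diameter, 85 mm from the axis.
- holder: Fixed white holder block, 50 x 50 x 45 mm high, with a loose 17 mm hole, 35 mm deep, in its middle, where the pin stands at the start. Origin under its centre.
- figure_mid (a point): Middle of a white printed tower figure (38 mm foot diameter, about 59 mm high, 50 g) standing loose near the centre of the platter. 26 mm above its foot, z up along it.
- glue_center (a point): Middle of a white glue bottle, 36 mm diameter, 100 mm high, standing on the desk.
- screwdriver_grip (a point): Handle of a screwdriver lying on the desk, 170 mm long.
- cutters: Side cutters with blue handles lying on the desk, about 140 mm long; origin near the joint, on the desk.
- mouse: Computer mouse, 100 x 62 x 30 mm; origin under its centre.

How it is judged:
By the outcome, as a careful person would: the job done as asked, in the order asked, and still so for the second after the job is handed in, with the robot touching nothing.
It also fails if it takes over 72 s, if anything falls off the work surface, if the arm or the gripper's body presses on something with over 40 N, if the wrist force passes 120 N, or if a joint passes its speed limit or range.

## Working session

There is one attempt and no reset: what is moved stays moved. The work goes in short steps, each a Python script; the robot and the scene stay as the last script left them, time stands still between calls to the robot, and variables do not carry over. Pictures are saved under pics/ and viewed, and the job is handed in when it is done.

```bash
ls; mkdir -p pics; python3 - <<'E'
from plant import bot,kin,capture,calibration,monitor
import cv2
print(monitor.get_clock(),bot.grip_depth,monitor.get_tcp_rot(),monitor.get_ee_pos())
for n in ["scene","top","wrist"]:
    c=calibration(n);print(n,c)
    cv2.imwrite(f"pics/{n}0.png",capture(n)[:,:,::-1])
E
```

```text
pics
0.0 0.0188 [-3.13952569e+00 -1.46575773e-04  4.41791377e-01] [ 0.27763479 -0.58696573  0.19199362]
scene {'fx': 481.79803011603946, 'fy': 481.79803011603946, 'cx': 324.9024095445387, 'cy': 244.48736401052156, 'view': array([[ 6.40900270e-02,  9.97943983e-01, -5.24366440e-04,
        -7.50026002e-02],
       [ 7.23839950e-01, -4.68482037e-02, -6.88375604e-01,
        -3.68483647e-01],
       [-6.86984858e-01,  4.37384537e-02, -7.25354226e-01,
         1.67971749e+00],
       [ 0.00000000e+00,  0.00000000e+00,  0.00000000e+00,
         1.00000000e+00]])}
top {'fx': 442.97182653675355, 'fy': 442.97182653675355, 'cx': 321.5430753251434, 'cy': 240.5895035466082, 'view': array([[-3.11594155e-03, -9.99909200e-01,  1.31104408e-02,
         3.93177475e-02],
       [-9.88123314e-01,  1.06448983e-03, -1.53659312e-01,
         5.83853306e-01],
       [ 1.53631404e-01, -1.34335256e-02, -9.88036908e-01,
         1.11658325e+00],
       [ 0.00000000e+00,  0.00000000e+00,  0.00000000e+00,
         1.00000000e+00]])}
wrist {'fx': 363.124596931468, 'fy': 363.124596931468, 'cx': 320.4408707118206, 'cy': 240.17705644851395, 'view': array([[ 0.42723558, -0.90413676, -0.00254463, -0.64875708],
       [-0.87536757, -0.41434224,  0.24910264, -0.02906401],
       [-0.2262772 , -0.10419802, -0.96847375,  0.39017752],
       [ 0.        ,  0.        ,  0.        ,  1.        ]])}
```

View pics/scene0.png

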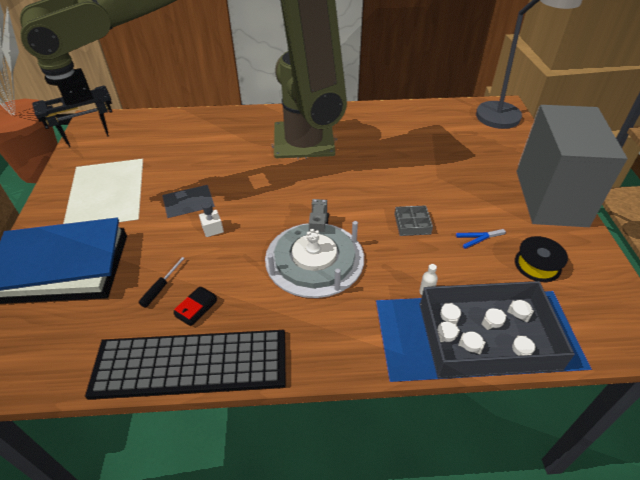

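View pics/top0.png

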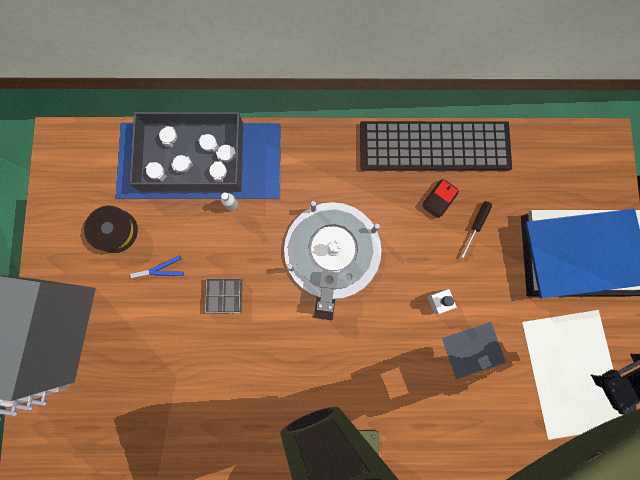

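View pics/wrist0.png

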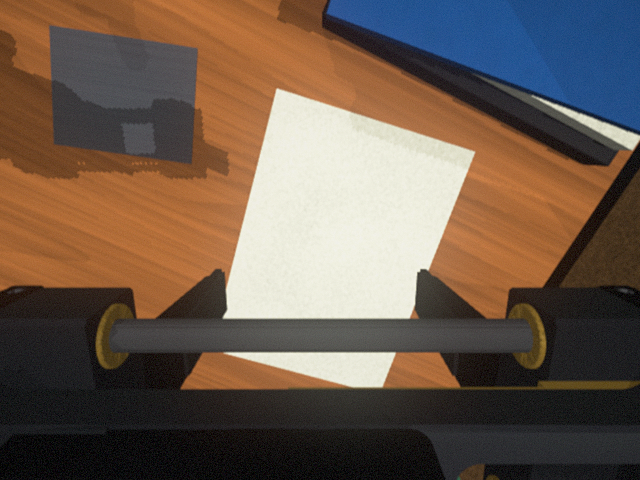

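The top view shows the turntable around (333,250), with the guide at (326,290) toward the robot, and the pin in its holder at (445,301). The figure is at (333,247). I'll enlarge these areas.

```bash
python3 - <<'E'
import cv2
t=cv2.imread("pics/top0.png");
cv2.imwrite("pics/t1.png",cv2.resize(t[190:330,270:400],None,fx=4.2,fy=4.2,interpolation=cv2.INTER_CUBIC))
cv2.imwrite("pics/t2.png",cv2.resize(t[280:325,420:470],None,fx=10,fy=10,interpolation=cv2.INTER_CUBIC))
s=cv2.imread("pics/scene0.png");
cv2.imwrite("pics/s1.png",cv2.resize(s[190:300,190:370],None,fx=4.4,fy=4.4,interpolation=cv2.INTER_CUBIC))
E
```

```text
(no output)
```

View pics/t1.png

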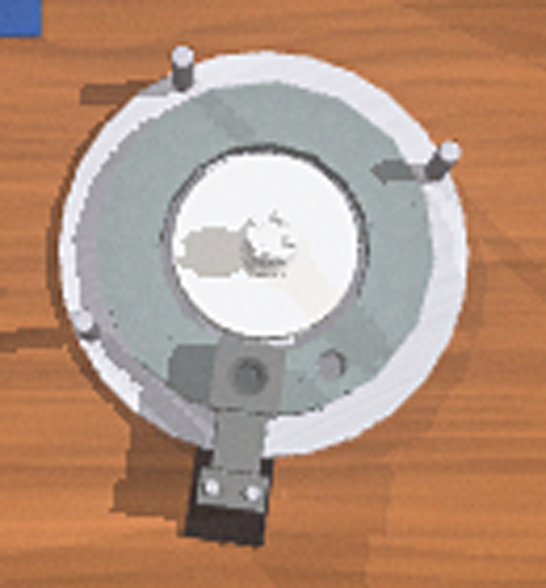

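View pics/t2.png

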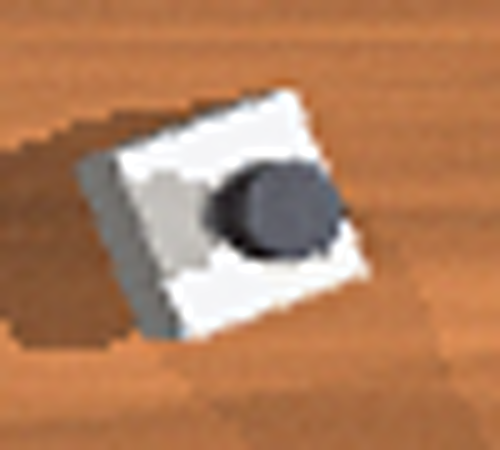

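View pics/s1.png

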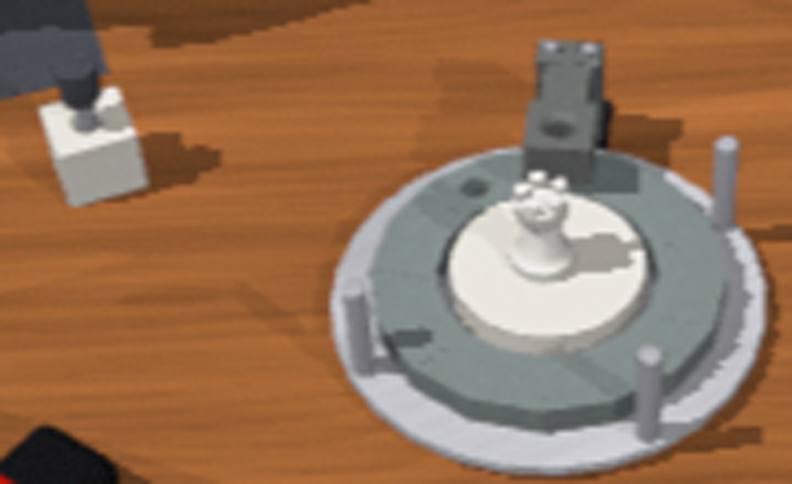

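```bash
cat > h.py <<'E'
import numpy as np, cv2
from plant import bot,kin,capture,calibration,monitor
def ray(c,u,v,z):
    V=c["view"];R=V[:3,:3];t=V[:3,3];o=-R.T@t
    d=R.T@np.array([(u-c["cx"])/c["fx"],(v-c["cy"])/c["fy"],1.])
    return o+d*(z-o[2])/d[2]
def proj(c,p):
    q=c["view"][:3,:3]@np.array(p)+c["view"][:3,3]
    return c["fx"]*q[0]/q[2]+c["cx"],c["fy"]*q[1]/q[2]+c["cy"]
E
python3 - <<'E'
from h import *
np.set_printoptions(precision=4,suppress=True)
c=calibration("top");s=calibration("scene");w=calibration("wrist")
T=lambda x,y,z:ray(c,270+x/4.2-.4,190+y/4.2-.4,z)
S=lambda x,y,z:ray(s,190+x/4.4-.4,190+y/4.4-.4,z)
print("pin top",T(0,0,.092)*0+ray(c,420+294/10-.5,280+209/10-.5,.092), S(76,72,.092))
print("guide",T(249,376,.075),S(558,128,.075))
print("hole",T(332,365,.035),S(474,187,.035))
for a,b in (((182,53),(649,355)),((449,150),(353,288)),((86,323),(726,146))):
    print("peg",T(*a,.085),S(*b,.085))
# platter/flange
print("platter",[T(*a,.043) for a in ((172,243),(365,243),(268,146),(268,338))])
print("flange",[T(*a,.014) for a in ((62,250),(467,250),(265,50),(265,457))])
print("fig",T(268,243,.1))
print("wristcam pos",-w["view"][:3,:3].T@w["view"][:3,3], monitor.get_ee_pos())
E
```

```text
pin top [ 0.4267 -0.2756  0.092 ] [ 0.4351 -0.2724  0.092 ]
guide [0.481  0.0203 0.075 ] [0.4862 0.0212 0.075 ]
hole [ 0.4904 -0.0326  0.035 ] [ 0.4936 -0.0319  0.035 ]
peg [0.6773 0.0604 0.085 ] [0.6792 0.0609 0.085 ]
peg [ 0.6169 -0.1015  0.085 ] [ 0.6194 -0.1007  0.085 ]
peg [0.5121 0.1177 0.085 ] [0.5188 0.1201 0.085 ]
platter [array([0.5661, 0.0669, 0.043 ]), array([ 0.5659, -0.0536,  0.043 ]), array([0.6276, 0.0066, 0.043 ]), array([0.5066, 0.0074, 0.043 ])]
flange [array([0.5657, 0.1375, 0.014 ]), array([ 0.5653, -0.1216,  0.014 ]), array([0.6967, 0.0069, 0.014 ]), array([0.4342, 0.0087, 0.014 ])]
fig [0.558  0.0093 0.1   ]
wristcam pos [ 0.34   -0.558   0.3836] [ 0.2777 -0.5871  0.1923]
```

```bash
python3 - <<'E'
from h import *
np.set_printoptions(precision=4,suppress=True)
bot.move_pose([0.40,-0.274,0.19],[np.pi,0,0])
c=calibration("wrist");im=capture("wrist")
print(monitor.get_clock(),monitor.get_ee_pos(),monitor.get_joint_positions(),monitor.get_force(),monitor.get_grip_width())
cv2.imwrite("pics/w1.png",im[:,:,::-1])
print(proj(c,[.431,-.274,.092]))
np.save("c1.npy",c,allow_pickle=True)
E
```

```text
1.475 [ 0.4    -0.2748  0.1902] [-0.7126 -0.2495  2.011  -0.0002  1.3797  0.859 ] [-0.1298  0.3959  0.2072] 0.09493320382351629
(np.float64(319.24090075592676), np.float64(195.7468612967922))
```

View pics/w1.png

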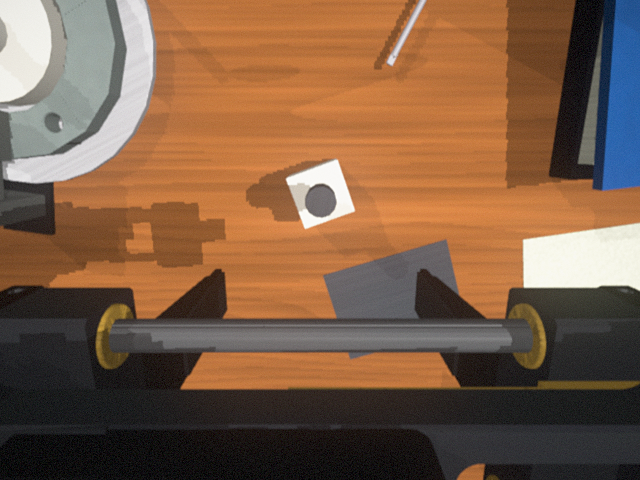

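The pin head is at about (320,200) on the white holder. I'll refine its position with a dark mask and then grasp it.

```bash
python3 - <<'E'
from h import *
np.set_printoptions(precision=4,suppress=True)
c=np.load("c1.npy",allow_pickle=True).item()
g=cv2.cvtColor(cv2.imread("pics/w1.png"),cv2.COLOR_BGR2GRAY)[175:225,298:345]
m=(g<85).astype(np.uint8)
n,l,st,ce=cv2.connectedComponentsWithStats(m)
k=l[26,22]; print(st[k],ce[k])
(u,v),r=cv2.minEnclosingCircle(np.argwhere(l==k)[:,::-1].astype(np.float32)); print(u+298,v+175,r)
p=ray(c,ce[k][0]+298,ce[k][1]+175,.090); print(p)
assert abs(p[0]-.43)<.012 and abs(p[1]+.274)<.01
bot.move_linear([p[0],p[1],.13],feed=.2)
bot.move_linear([p[0],p[1],.0605],feed=.1,threshold=8)
print(monitor.get_ee_pos(),monitor.get_force())
bot.set_gripper(0.02,f_grip=25)
print(monitor.get_grip_width(),monitor.get_force(),monitor.get_clock())
cv2.imwrite("pics/w2.png",capture("wrist")[:,:,::-1])
E
```

```text
[   0    0   47   50 2328] [23.0245 24.6254]
321.0 199.5 33.60441589355469
[ 0.4276 -0.2754  0.09  ]
[ 0.4281 -0.2758  0.0612] [ 0.3718 -0.6784  0.2468]
0.024989055412780976 [-0.7601  0.7096 -1.3035] 3.9083
```

View pics/w2.png

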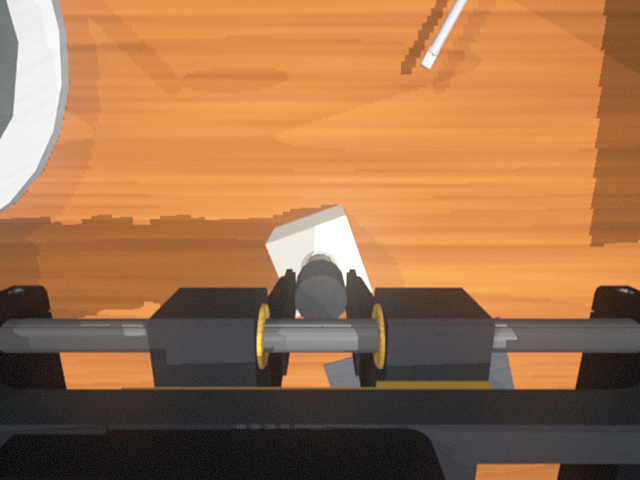

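The mask picked up the background, but the grasp landed on the head: width is 25 mm and the head sits between the pads at (322,290). I'll lift and look at the pin in hand.

```bash
python3 - <<'E'
from h import *
np.set_printoptions(precision=4,suppress=True)
p=monitor.get_ee_pos()
bot.move_linear([p[0],p[1],.16],feed=.15)
print(monitor.get_grip_width(),monitor.get_force())
# to viewing point near guide, behind
bot.move_linear([.43,.0,.19],feed=.3)
np.save("c2.npy",calibration("wrist"),allow_pickle=True)
im=capture("wrist")
print(monitor.get_ee_pos(),monitor.get_tcp_rot(),monitor.get_force(),monitor.get_grip_width(),monitor.get_clock())
cv2.imwrite("pics/w3.png",im[:,:,::-1])
cv2.imwrite("pics/w3b.png",cv2.resize(im[220:350,240:400,::-1],None,fx=4.5,fy=4.5,interpolation=cv2.INTER_CUBIC))
c=calibration("wrist");e=monitor.get_ee_pos()
print(proj(c,e+[0,0,.0188+.013]),proj(c,e+[0,0,.0188-.069]),proj(c,[.483,.0205,.075]))
E
```

```text
0.024650019309146377 [-0.2292  0.0248 -1.0968]
[ 0.4297 -0.0008  0.1894] [ 3.1413  0.0011 -0.0013] [ 0.353   0.7868 -1.0875] 0.024905104180657753 5.9
(np.float64(319.77152257805767), np.float64(297.2156621769226)) (np.float64(320.03368424033175), np.float64(249.46398473520628)) (np.float64(294.1948649095381), np.float64(166.06567186689455))
```

View pics/w3.png

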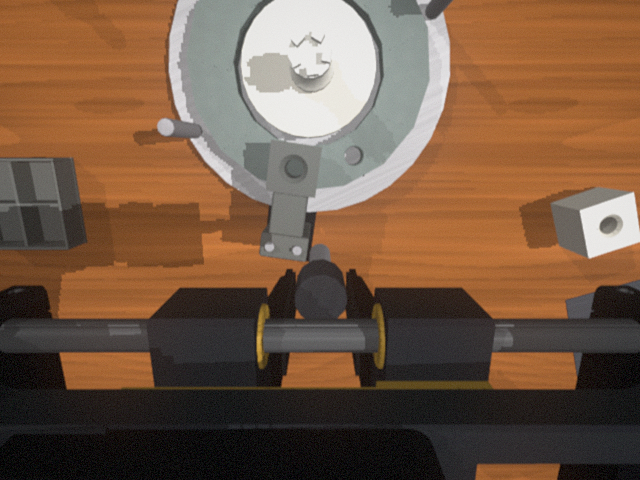

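View pics/w3b.png

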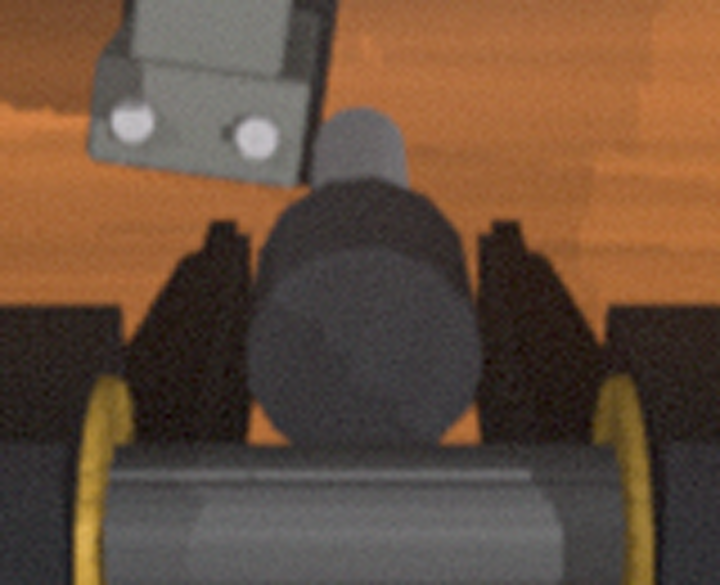

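```bash
python3 - <<'E'
from h import *
im=cv2.imread("pics/w3.png")
cv2.imwrite("pics/w3c.png",cv2.resize(im[130:210,250:340],None,fx=7,fy=7,interpolation=cv2.INTER_CUBIC))
cv2.imwrite("pics/w3d.png",cv2.resize(im[0:150,160:460],None,fx=2.6,fy=2.6,interpolation=cv2.INTER_CUBIC))
E
```

```text
(no output)
```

View pics/w3c.png

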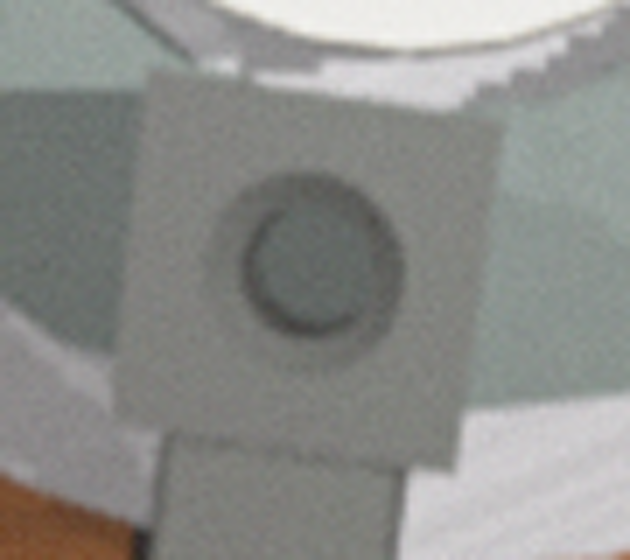

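```bash
python3 - <<'E'
from h import *
np.set_printoptions(precision=4,suppress=True)
c=np.load("c2.npy",allow_pickle=True).item();e=monitor.get_ee_pos()
g=ray(c,293.3,168.3,.075);h=ray(c,320.4,299.5,e[2]+.0318)
# foot: far edge of shaft ~ pixel (319.3,243.8) at 3mm above foot
f=ray(c,319.4,243.8,e[2]+.0188-.066)-[.007,0,0]
print("guide",g,"head",h-e,"foot",f-e)
E
```

```text
guide [0.4811 0.0216 0.075 ] head [-0.0012  0.      0.0318] foot [-0.0022  0.0007 -0.0472]
```

```bash
python3 - <<'E'
from h import *
np.set_printoptions(precision=4,suppress=True)
x,y=.4827,.0213
bot.move_linear([x,y,.19],feed=.2)
bot.move_linear([x,y,.135],feed=.12)
f0=monitor.get_force()
r=bot.move_linear([x,y,.105],feed=.04,threshold=5)
print(r,monitor.get_ee_pos(),monitor.get_force()-f0,monitor.get_clock())
if not r:
    r=bot.move_linear([x,y,.083],feed=.025,threshold=4)
    print(r,monitor.get_ee_pos(),monitor.get_force()-f0,monitor.get_clock())
cv2.imwrite("pics/w4.png",capture("wrist")[:,:,::-1])
E
```

```text
False [0.4829 0.0213 0.1052] [-1.0834  0.4063 -0.5896] 7.8417
True [0.4826 0.0213 0.0853] [-0.9537 -0.0546  5.8647] 8.5833
```

View pics/w4.png

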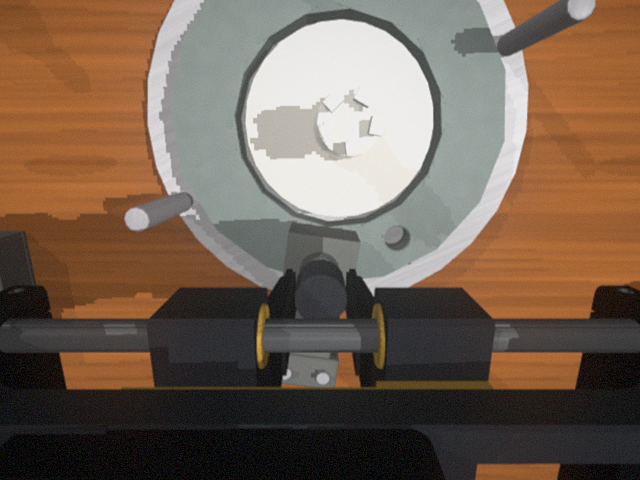

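It touched the ring at the expected height, and the index hole is still to the right at (397,237). Releasing and backing off.

```bash
python3 - <<'E'
from h import *
np.set_printoptions(precision=4,suppress=True)
bot.set_gripper(0.055)
p=monitor.get_ee_pos()
bot.move_linear([p[0],p[1],.19],feed=.15)
bot.move_linear([.53,-.06,.21],feed=.25)
np.save("c3.npy",calibration("wrist"),allow_pickle=True)
cv2.imwrite("pics/w5.png",capture("wrist")[:,:,::-1])
t=capture("top");cv2.imwrite("pics/t5.png",t[:,:,::-1]);s=capture("scene")
cv2.imwrite("pics/s5.png",cv2.resize(s[185:300,250:370,::-1],None,fx=5,fy=5,interpolation=cv2.INTER_CUBIC))
print(monitor.get_clock(),monitor.get_force())
E
```

```text
10.9083 [ 0.349   0.4029 -0.2034]
```

View pics/w5.png

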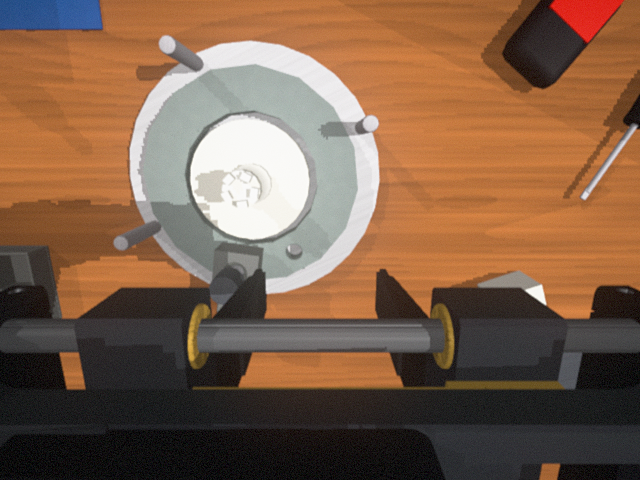

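View pics/s5.png

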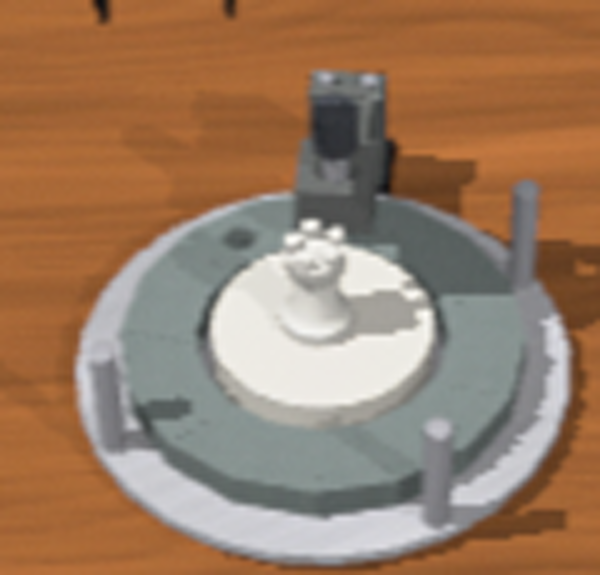

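Pin rides upright with its shaft showing above the block, and the figure is standing. Next I'll push peg_right clockwise with closed fingers.

```bash
cat > push.py <<'E'
from h import *
C=np.array([.567,.0078]);R=.122;Z=.057
def pose(th,d):
    n=np.array([np.cos(th),np.sin(th)]);t=np.array([-n[1],n[0]])
    p=C+R*n+d*t
    return [p[0],p[1],Z],[np.pi,0,th+np.pi/2]
E
python3 - <<'E'
from push import *
np.set_printoptions(precision=4,suppress=True)
c=np.load("c3.npy",allow_pickle=True).item()
p=ray(c,369,123,.085);print("peg",p)
th=np.arctan2(p[1]-C[1],p[0]-C[0]);print(th,np.hypot(*(p[:2]-C)))
th0=-1.13
P,O=pose(th0,.036)
bot.set_gripper(0.0,f_grip=20)
bot.move_pose([P[0],P[1],.19],O)
bot.move_linear(P,O,feed=.12,threshold=6)
f0=monitor.get_force()
P,O=pose(th0,.012)
r=bot.move_linear(P,O,feed=.02,threshold=1.0)
e=monitor.get_ee_pos()
print(r,e,monitor.get_force()-f0,monitor.get_force(),monitor.get_grip_width(),monitor.get_clock())
n=np.array([np.cos(th0),np.sin(th0)]);t=np.array([-n[1],n[0]]);print("d",(e[:2]-C-R*n)@t)
cv2.imwrite("pics/w6.png",capture("wrist")[:,:,::-1])
s=capture("scene");cv2.imwrite("pics/s6.png",cv2.resize(s[175:300,230:380,::-1],None,fx=4.8,fy=4.8,interpolation=cv2.INTER_CUBIC))
E
```

```text
peg [ 0.6162 -0.0999  0.085 ]
-1.1423411117417923 0.11843815389005621
True [ 0.6338 -0.0954  0.0564] [0.1616 0.5671 0.8193] [0.5039 0.43   1.0056] 0.00046816457259015717 14.6417
d 0.01639258469291883
```

View pics/w6.png

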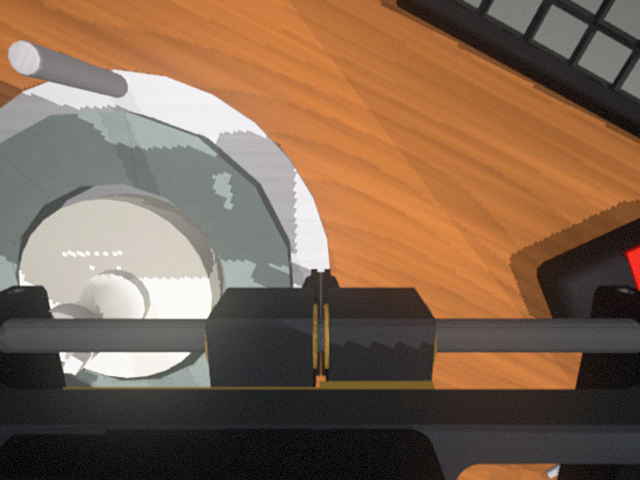

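View pics/s6.png

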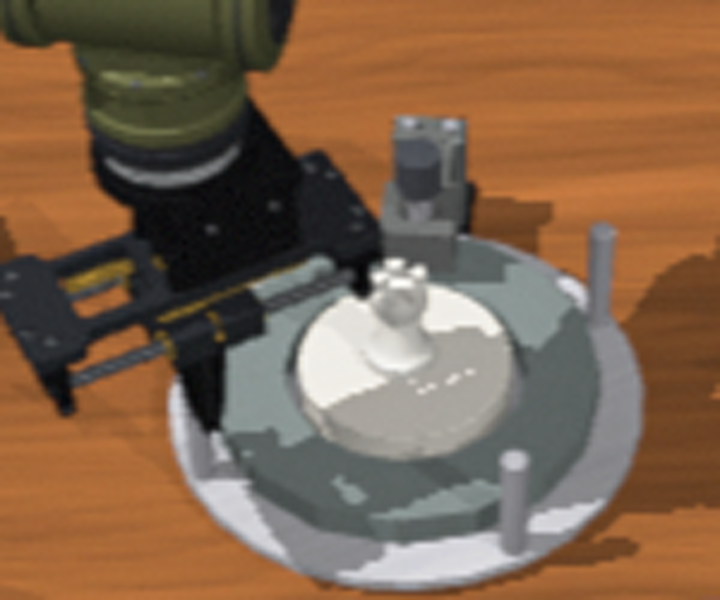

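```bash
python3 - <<'E'
from push import *
np.set_printoptions(precision=3,suppress=True)
th=-1.13;d=.0165;f0=np.array([.35,.4,.2])
def step(th,feed,thr):
    P,O=pose(th,d)
    r=bot.move_linear(P,O,feed=feed,threshold=thr)
    return r,monitor.get_force()-f0
tot=0
while tot<.42:
    tot+=.06
    r,f=step(th-tot,.05,7)
    print(round(tot,2),r,f,round(monitor.get_clock(),2))
    if r or np.linalg.norm(f)>10: break
cv2.imwrite("pics/w7.png",capture("wrist")[:,:,::-1])
s=capture("scene");cv2.imwrite("pics/s7.png",cv2.resize(s[175:300,230:380,::-1],None,fx=4.8,fy=4.8,interpolation=cv2.INTER_CUBIC))
E
```

```text
0.06 False [-0.275 -0.816 -0.142] 15.04
0.12 False [-0.429 -0.416 -0.449] 15.34
0.18 False [-0.743 -0.831 -0.699] 15.64
0.24 False [-1.181 -0.535 -0.633] 15.94
0.3 False [-0.547 -0.99  -0.761] 16.24
0.36 False [-1.2   -0.816  0.053] 16.54
0.42 False [-0.93  -0.978 -0.055] 16.84
```

View pics/s7.png

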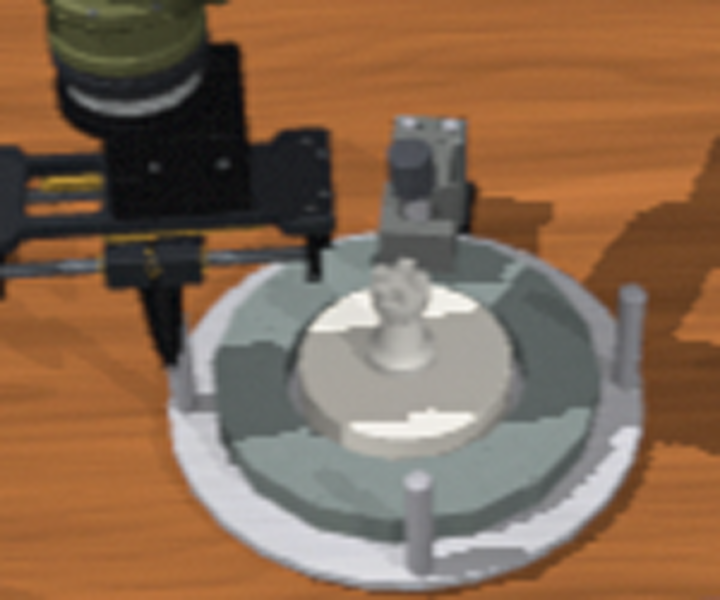

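```bash
python3 - <<'E'
from push import *
np.set_printoptions(precision=3,suppress=True)
th=-1.13;d=.0165;f0=np.array([.35,.4,.2])
tot=.42;log=[]
while tot<.82:
    tot+=.02
    P,O=pose(th-tot,d)
    r=bot.move_linear(P,O,feed=.02,threshold=5)
    f=monitor.get_force()-f0
    print(round(tot,2),r,f,round(monitor.get_clock(),2))
    if r or np.linalg.norm(f)>6: break
print(monitor.get_ee_pos())
bot.dwell(.1);print(monitor.get_force()-f0)
cv2.imwrite("pics/w8.png",capture("wrist")[:,:,::-1])
s=capture("scene");cv2.imwrite("pics/s8.png",cv2.resize(s[175:300,230:380,::-1],None,fx=4.8,fy=4.8,interpolation=cv2.INTER_CUBIC))
E
```

```text
0.44 False [ 0.876 -0.344  0.399] 17.22
0.46 False [ 0.772 -0.374 -1.366] 17.49
0.48 False [ 0.36  -0.315  0.618] 17.77
0.5 False [0.193 0.306 0.28 ] 18.04
0.52 False [ 0.091 -0.224 -0.767] 18.32
0.54 False [ 0.573 -1.076 -0.503] 18.59
0.56 False [ 0.262 -0.834 -0.654] 18.87
0.58 False [-0.689 -0.285 -0.327] 19.14
0.6 False [ 1.198 -0.353 -0.135] 19.42
0.62 False [-0.089 -0.591 -0.076] 19.69
0.64 False [-0.009 -0.494 -0.091] 19.97
0.66 False [-1.266 -0.348 -1.321] 20.24
0.68 False [ 0.424 -1.508 -0.564] 20.52
0.7 False [ 2.541 -1.027 -1.498] 20.79
0.72 True [ 3.214 -0.976 -1.542] 21.0
[ 0.552 -0.115  0.057]
[ 3.598 -0.742 -1.363]
```

View pics/s8.png

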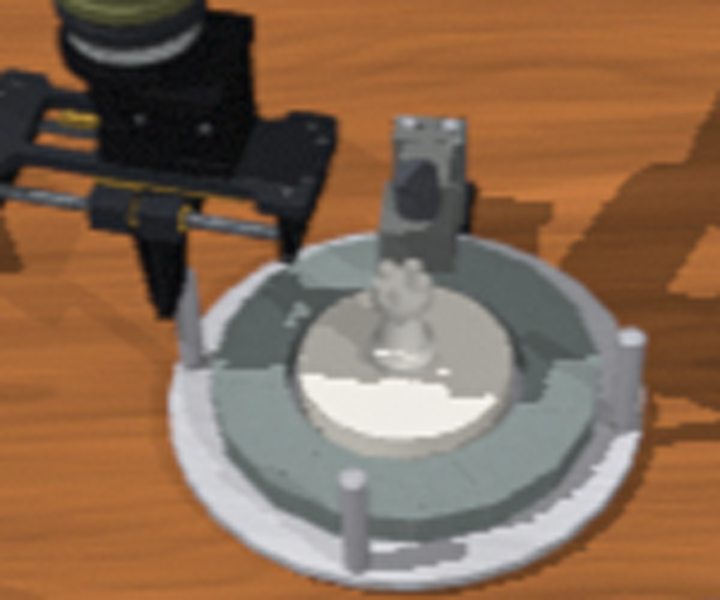

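The head has dropped onto the guide block and the table resists at about 4 N. I'll back off and measure the head height.

```bash
python3 - <<'E'
from push import *
np.set_printoptions(precision=4,suppress=True)
P,O=pose(-1.13-.71,.036)
bot.move_linear(P,O,feed=.05)
bot.move_linear([P[0],P[1],.2],feed=.15)
bot.move_linear([.42,-.05,.22],[np.pi,0,0],feed=.2)
np.save("c9.npy",calibration("wrist"),allow_pickle=True)
w=capture("wrist");cv2.imwrite("pics/w9.png",w[:,:,::-1])
t=capture("top");cv2.imwrite("pics/t9.png",t[:,:,::-1]);s=capture("scene")
cv2.imwrite("pics/sfull9.png",s[:,:,::-1])
cv2.imwrite("pics/s9.png",cv2.resize(s[185:300,250:370,::-1],None,fx=5,fy=5,interpolation=cv2.INTER_CUBIC))
print(monitor.get_clock(),monitor.get_force())
cs=calibration("scene")
for z in (.101,.117): print(z,np.array(proj(cs,[.4835,.0216,z])), (np.array(proj(cs,[.4835,.0216,z]))-[250,185])*5, proj(calibration("wrist"),[.482,.0216,z]))
E
```

```text
23.9417 [ 0.5107 -0.2938 -0.0101]
0.101 [316.397  210.8455] [331.9851 129.2273] (np.float64(233.689201066017), np.float64(155.63193118984242))
0.117 [316.3157 206.3371] [331.5785 106.6854] (np.float64(228.9799965182481), np.float64(156.14045534539156))
```

View pics/s9.png

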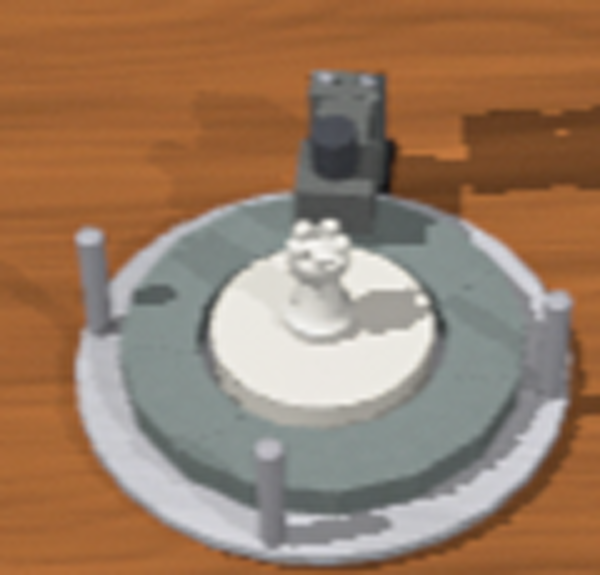

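View pics/w9.png

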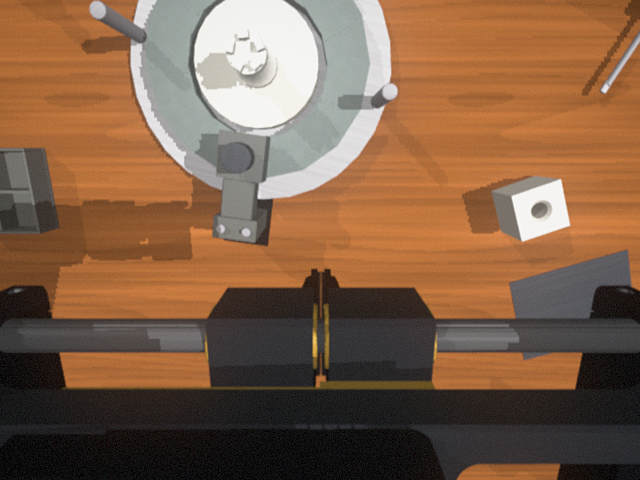

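View pics/t9.png

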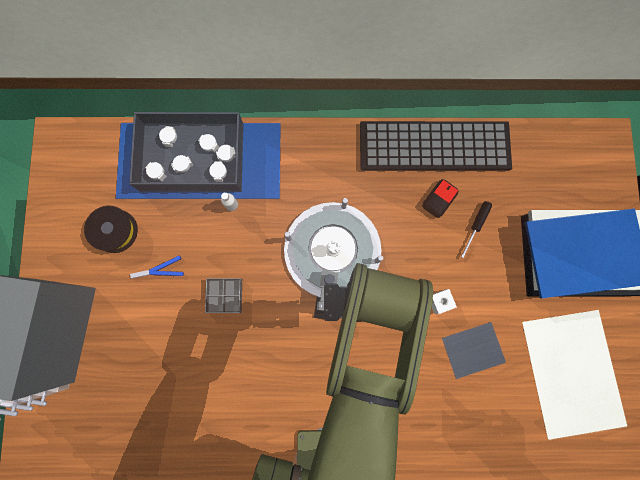

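The head top is at crop (333,130). Home predicts row 129 and riding predicts row 107, so the pin is home. The figure is upright, and the glue bottle, tools and mouse haven't moved. Handing in.

```bash
python3 - <<'E'
from plant import bot,monitor
bot.sign_off(); print(monitor.get_clock())
E
```

```text
the job is handed in; nothing more can be done
the job is handed in; nothing more can be done
```

The pin is fully home in the index hole and the table is locked. I handed the job in at about 24 s of the 72 s allowed.

**What I did:** I took the pin from its holder, lowered it through the guide hole until it touched the ring, and let go; the pictures showed it riding beside the index hole. Then I pushed peg_right clockwise with closed fingers, about 0.7 rad, until the table blocked. I then backed the arm off clear of everything.

**Last checks:**
- **Pin:** its head rests on the guide block with no shaft showing. The head top is at row 130 in the enlarged scene view, against 129 predicted for home and 107 for riding.
- **Lock:** the push stopped itself on the 5 N threshold, and I read about 4 N against the blocked table. I did not test the lock by pushing the other way.
- **Surroundings:** the figure is upright on the platter, and the glue bottle, screwdriver, cutters and mouse look unmoved.

**What disagreed:**
- The colour mask for the pin head picked up the background, but the position it gave was good enough and the grasp held.
- Camera views differed by up to about 8 mm on the pin and 5 mm on the guide. I used the wrist view for the fit.

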